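# Scoop fallen glass tubes off the bench

## Task

Two used glass tubes have rolled onto the worktop in front of the steel bench stop and must not be touched by the gripper. Take the flat scoop from its sloping cradle, push it gently under both tubes until its tip meets the stop's plate, without shoving the stop hard, lift them clear on the scoop, and set the scoop down flat inside the shallow steel tray with both tubes lying on its floor behind the ramp; then let go of it. Do not shift the timer, the dropper bottle or the marker.

Things in the scene. Friction and masses are not known exactly. Their poses are not given: they have to be found in the camera images.
- scoop: flat aluminium scoop like a small dustpan, 110 mm long (local x, +x from handle to tip), 156 mm wide (y), 0.22 kg; origin on the underside at mid-blade, z up. Floor 2.5 mm thick, side walls 18 mm high, inner width 150, back wall 35 mm high at x = -53. It starts in the cradle with its tip raised 20 degrees; its handle is square to the blade, so it is gripped squarely by a tool tilted likewise
- scoop_grip (a point): point to grip in the scoop's upright black handle: 98 mm above the scoop's underside, at scoop x = -55, y = 0; axes as the scoop's. The handle is a bar 16 mm thick (scoop x), 40 mm wide (scoop y), its top 121 mm above the underside, free from 40 mm up
- scoop_tip (a point): middle of the scoop's tip edge, on the underside (scoop x = +55, z = 0); axes as the scoop's. The front 30 mm is a ramp: 1 mm thick at the tip edge, it rises at 6.6 degrees to a crest 4.4 mm high at x = +25. A tube on the ramp rolls back off the tip unless the tip is raised more than that; a tube on the floor behind the crest stays when the scoop is level
- bench_stop: steel stop clamped to the worktop: an upright plate 200 mm long (local y), 60 high, 6 thick, on rods with rubber buffers (it yields 1 mm per 8 N), their base behind it. Local +x is the way to push; the tubes lie at x < 0. The rods were locked anywhere on their travel: the plate's front face, square to x, is somewhere from x = 0 to +30 mm - find it by touch. Origin on the worktop below the face at 0
- tube_1_centre (a point): centre of the glass tube nearer the stop, lying on the worktop, roughly parallel to the stop (within 7 degrees), loose and free to roll: 100 mm long, 12 mm in diameter, clear with a white label and a dark filled end, 15 g, slippery; local z along the tube
- tube_2_centre (a point): centre of the second tube, the same as the first but farther from the plate (bench_stop x = -85 to -65 mm; the first is at -36 to -26)
- steel_tray: shallow open steel tray fixed on the worktop beyond the stop, 200 mm (local x) by 230 mm (local y), 22 mm high, walls and floor 4 mm thick; origin at the centre of its underside. The scoop fits with its tip along the tray's local +x, within about 30 degrees of the stop's
- cradle: grey fixed plastic stand on which the scoop lies at the start: plate 125 x 150 mm sloping at 20 degrees, up towards its local +x (the scoop's tip), with a low lip behind the scoop. Origin on the worktop under the centre of the plate, whose surface is there 36 mm high
- timer: small flat white timer, 64 x 64 x 19 mm, bystander; origin under its centre
- dropper: small white dropper bottle, 25 mm across, 58 mm high, bystander; origin under its centre
- marker: marker pen lying, 136 mm long, 15 mm thick, bystander; origin under its centre

How it is judged (in metres and radians):
On the way:
1. both tubes are carried on the scoop, well clear of the worktop (over 60 mm up) (x of tube_1_centre in the frame of scoop between -0.055 and 0.03 m and y of tube_1_centre in the frame of scoop between -0.04 and 0.04 m and z of tube_1_centre in the frame of scoop between 0.003 and 0.028 m and x of tube_2_centre in the frame of scoop between -0.055 and 0.03 m and y of tube_2_centre in the frame of scoop between -0.04 and 0.04 m and z of tube_2_centre in the frame of scoop between 0.003 and 0.028 m and height (world z) of each of tube_1_centre, tube_2_centre above 0.06 m), for 0.2 s.
At the end, for the whole second after the job is handed in: The scoop stands flat (within 0.08 rad) on the floor of the steel tray, at rest and released, and both tubes lie at rest on the scoop's floor, behind the crest of its ramp and between its side walls (x of tube_1_centre in the frame of scoop between -0.055 and 0.03 m and y of tube_1_centre in the frame of scoop between -0.04 and 0.04 m and z of tube_1_centre in the frame of scoop between 0.003 and 0.028 m and x of tube_2_centre in the frame of scoop between -0.055 and 0.03 m and y of tube_2_centre in the frame of scoop between -0.04 and 0.04 m and z of tube_2_centre in the frame of scoop between 0.003 and 0.028 m and x of scoop in the frame of steel_tray between -0.05 and 0.05 m and y of scoop in the frame of steel_tray between -0.06 and 0.06 m and z of scoop in the frame of steel_tray between 0 and 0.009 m and angle between scoop's own z axis and vertical below 0.08 rad and linear speed of scoop below 0.02 m/s and linear speed of each of tube_1, tube_2 below 0.03 m/s); the robot touches nothing.
It fails at once if the gripper or arm touches a glass tube (contact force between any of the fingers, the arm and tube_1 above 0.5 N or contact force between any of the fingers, the arm and tube_2 above 0.5 N).
It fails at once if the timer, the dropper bottle or the marker is shifted by more than 20 mm (distance of any of timer, dropper, marker from where it was at the start of the episode above 0.02 m).
It fails at once if the stop is shoved hard: the scoop presses on it with over 40 N (contact force between scoop and bench_stop above 40 N).
It also fails if it takes over 59 s, if anything falls off the work surface, if the arm or the gripper's body presses on something with over 40 N, if the wrist force passes 120 N, or if a joint passes its speed limit or range.

## Robot

A 6-joint arm with a two-finger parallel gripper is mounted at the origin on a cart in front of the work surface, level with it; the furniture and walls round the work are solid. World frame = base frame: x ahead of the robot, y to its left, z up, the work surface at z = 0. Lengths are in mm, angles in rad, forces in N, time in s.
With the tool pointing down it reaches from about 350 to 775 mm from the base axis. Payload 7.3 kg.
Tool frame: the origin (TCP) lies at the very end of the fingers, on their centre line; the grasp point (between the pads) lies 19 mm behind it; z points along the fingers, y is the line along which they close (so a half turn about z gives the same grasp; the last joint's range is limited). The gripper opens to 92 mm and grips with 3 to 60 N. Pads are 19 mm wide; open, the fingers measure 130 mm over their backs; the gripper's body (75 mm by 190 mm) begins 47 mm behind the grasp point.
Start: joints at [1.16, 0.342, 1.524, -0, 1.275, -0.146], TCP at [137.385, 506.725, 226.741] pointing down, gripper open.
Joint ranges: [-2.53, 2.53], [-0.77, 2.02], [0.04, 2.7], [-1, 4.14], [0.28, 2.66], [-3.11, 3.11]. Speed limits (rad/s): [2.57, 2.57, 3.14, 3.14, 3.14, 3.14].

## Interface

Orientations are given as [roll, pitch, yaw] about the fixed x, y, z axes, in that order (R = Rz(yaw) Ry(pitch) Rx(roll)).
In Python, from plant import get_obs, capture, close_job gives the robot as it stands. The module is installed in compiled form; this text tells all that it offers.
- The arm moves only by the shell command python3 -m handwheel 'ROWS'. ROWS is JSON, a list of rows, each a list of 3 entries, a list of its own where there are three numbers: the turn, a rotation vector about the tool's x, y, z in degrees, then the shift along the tool's x, y, z in m, then the opening, from 0 (shut) to 1 (fully open). A call has 1 to 12 rows; each row is the pose to reach, as a shift and turn from the pose commanded when the call began, along the tool's axes at that moment; what a row does not reach only later rows make up. A row lasts 1/10 s, in which the tool goes at most 50 mm and 8.59 degrees, less where a joint would pass 70% of its speed; a pose out of reach is approached as far as the arm can. A call with a gripper value outside its range is refused whole. The fingers move at their own pace and stop on an object; the grip force is fixed at half the most. Time passes only in rows, so rows that repeat a pose let the fingers close. It gives the time, the measured TCP pose, the force, the opening and the grip force at its end, in the units of the state.
- get_obs(): the state, without advancing time (a new reading comes with each control period).
- capture(name): name is "scene" or "top" or "wrist"; returns a dict with "image" (384x512x3 uint8, red, green, blue), "depth" (384x512 float32, mm along the optical axis (not along the pixel's ray), 0 where there is no reading), "fx", "fy", "cx", "cy" (pixels), "camera_from_world" (4x4, takes a point from world to camera coordinates). Camera axes: x right, y down, z forward; pixel columns grow to the right and rows downward; lengths in mm; the calibration is good to about 2 mm. A picture is of the moment at which its call begins.
- close_job(): hands the job in; it is judged then, once.
The state is a dict: "time": time; "joint_positions": joint angles; "dq": joint speeds; "tau": joint torques, N m; "tool_pos": TCP position; "tcp_rot": TCP orientation; "contact_force": force on the tool from outside, world axes, zero at the start; "moment": the same for the moment, N m; "grip_width": finger opening in mm; "finger_force": force on a finger pad.
Only numpy, scipy, OpenCV 4.12 (cv2) and the standard library are available. Lean on these libraries where they do the work, as an engineer would, in place of code of your own. Each camera call takes 0.05 s, during which the arm holds its last target. There are 200 camera calls.

## Working session

There is one attempt and no reset: what is moved stays moved. The work goes in short steps, Python scripts to look and compute and a shell command to move; the robot and the scene stay as the last step left them, time stands still between calls to the robot, and variables do not carry over. Pictures are saved under pics/ and viewed, at most 12 in all, crops included, and the job is handed in when it is done.

```bash
mkdir -p pics
cat > h.py <<'E'
import numpy as np, cv2, pickle
from scipy.spatial.transform import Rotation as R
from plant import get_obs, capture
def snap(name,tag):
    c=capture(name); pickle.dump(c,open(f'pics/{tag}.pkl','wb'))
    cv2.imwrite(f'pics/{tag}.png',c['image'][:,:,::-1]); return c
def load(tag): return pickle.load(open(f'pics/{tag}.pkl','rb'))
def ray(c,u,v):
    T=np.linalg.inv(np.array(c['camera_from_world'])); d=T[:3,:3]@np.array([(u-c['cx'])/c['fx'],(v-c['cy'])/c['fy'],1]); return T[:3,3],d
def plane(c,u,v,z):
    o,d=ray(c,u,v); return o+d*(z-o[2])/d[2]
def dep(c,u,v):
    o,d=ray(c,u,v); return o+d*float(c['depth'][int(round(v)),int(round(u))])
def cloud(c):
    v,u=np.mgrid[:384,:512]; T=np.linalg.inv(np.array(c['camera_from_world'])); z=c['depth']
    p=np.stack([(u-c['cx'])/c['fx']*z,(v-c['cy'])/c['fy']*z,z],-1)
    P=p@T[:3,:3].T+T[:3,3]; P[z==0]=np.nan; return P
E
python3 - <<'E'
from h import *
print(get_obs())
a=snap('top','top0');b=snap('scene','scene0')
for c in(a,b):print(np.linalg.inv(c['camera_from_world'])[:3,3],c['fx'])
E
```

```text
{'time': 0.0, 'joint_positions': array([ 1.15999762e+00,  3.42743480e-01,  1.52502109e+00,  1.09821033e-05,
        1.27540126e+00, -1.45978463e-01]), 'dq': array([-0.00074176, -0.00101385,  0.00129863, -0.00032698,  0.00101339,
        0.00029596]), 'tau': array([ 1.07828469e-03, -4.31253612e+01, -2.44220495e+01,  7.16891815e-02,
        5.60832547e-02, -9.79618085e-05]), 'tool_pos': array([137.21024152, 506.32824511, 226.0327723 ]), 'tcp_rot': array([-3.14003774e+00, -2.39224515e-04,  2.87676902e+00]), 'contact_force': array([-0.20743555, -0.08226992,  0.43653998]), 'moment': array([ 0.02105254, -0.04909513,  0.01731402]), 'finger_force': 0.0, 'grip_width': 91.74366504328671}
[ 488.29668331   39.70991507 1317.82513399] 414.35383023901534
[-353.94766712 -712.84804106  912.78234802] 457.1470980882239
```

View pics/top0.png

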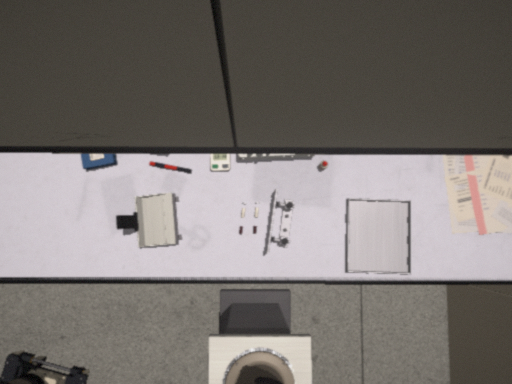

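View pics/scene0.png

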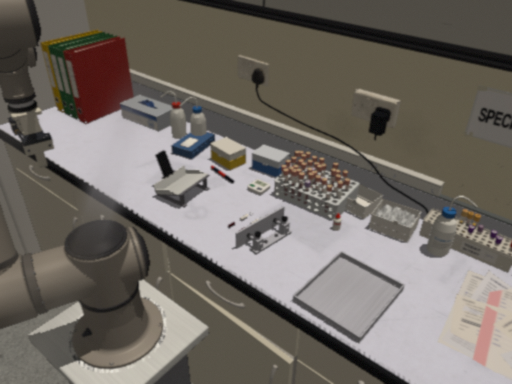

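The top view shows the scoop at (157,220) with its handle at (126,222), the tubes at (241,220) and (256,219), the plate near (269,222) and the tray at (378,236). The push direction is roughly world -y.

Run:
```python
from h import *
np.set_printoptions(precision=1,suppress=True)
c=load('top0'); P=cloud(c)
for n,u,v,z in [('handle',126,222,90),('scoop',157,220,40),('t2',241.5,220,6),('t1',256,219,6),('plate top a',273,194,60),('plate b',266,252,60),('marker',170,167,7),('timer',220,161,19),('dropper',323,165,58),('tray',378,236,0),('trA',346,199,22),('trB',411,200,22),('trC',411,273,22),('trD',346,273,22)]:
    print(n,plane(c,u,v,z),dep(c,u,v))
s=load('scene0')
# handle: dark pixel blob above table
m=(c['image'].max(2)<50)&(P[...,2]>30)&(P[...,0]>300)&(P[...,1]>300)&(P[...,0]<650)
Q=P[m];print('handle',len(Q),Q.mean(0),Q.min(0),Q.max(0))
# scoop surface plane fit
m=(P[...,2]>15)&(P[...,2]<140)&(P[...,1]>250)&(P[...,1]<480)&(P[...,0]>340)&(P[...,0]<600)
Q=P[m];print('scoop all',len(Q),Q.min(0),Q.max(0))
mm=m.astype(np.uint8)*255
vs,us=np.where(m); print(us.min(),us.max(),vs.min(),vs.max())
print(cv2.minAreaRect(Q[:,:2].astype(np.float32)))
for u in range(116,184,5): print(u,P[222,u],c['image'][222,u],P[210,u])
# plate top
m=(P[...,2]>50)&(P[...,2]<70)&(P[...,1]>-60)&(P[...,1]<60)&(P[...,0]<550)&(P[...,0]>300)
Q=P[m];print('plate',len(Q),cv2.minAreaRect(Q[:,:2].astype(np.float32)),Q.mean(0))
m=(P[...,2]>12)&(P[...,2]<32)&(P[...,1]<-150)&(P[...,1]>-520)&(P[...,0]<580)&(P[...,0]>250)
Q=P[m];print('tray',len(Q),cv2.minAreaRect(Q[:,:2].astype(np.float32)),Q.min(0),Q.max(0))
```

```text
handle [500.2 395.3  90. ] [500.  390.1 107.9]
scoop [506.9 315.1  40. ] [507.  315.8  36.7]
t2 [507.8  56.3   6. ] [507.9  56.3   3.2]
t1 [511.1  10.5   6. ] [511.2  10.3  -4.2]
plate top a [586.2 -40.1  60. ] [590.7 -43.7   2.1]
plate b [411.1 -18.5  60. ] [409.  -20.   26.5]
marker [675.8 284.5   7. ] [674.4 282.7  16.6]
timer [693.7 124.8  19. ] [693.3 124.6  21.6]
dropper [ 676.1 -194.3   58. ] [ 677.8 -196.3   47.1]
tray [ 458.  -376.9    0. ] [ 458.  -376.     2.6]
trA [ 573.9 -271.9   22. ] [ 575.2 -276.6    2.4]
trB [ 571.2 -476.9   22. ] [ 571.  -475.2   26.3]
trC [ 344.6 -469.7   22. ] [ 344.3 -470.7   19.4]
trD [ 344.6 -267.7   22. ] [ 342.5 -272.     3.9]
handle 769 [580.3 379.3 470.9] [479.4 300.4  51.9] [620.3 450.  641.1]
scoop all 2355 [427.4 250.3  16.1] [589.6 413.9 139.5]
116 177 193 246
((507.4639587402344, 332.9024658203125), (155.8983917236328, 162.16102600097656), 5.473156452178955)
116 [501.  453.3  -1.2] [118 112 115] [538.8 453.2   2.5]
121 [499.7 397.5 131.4] [31 31 29] [538.9 437.8   1.5]
126 [500.  390.1 107.9] [29 25 28] [538.9 422.3   0.2]
131 [500.2 3
[... 209 characters left out ...]
8.3]
151 [500.9 335.8  29.4] [193 185 174] [537.8 335.7  33.5]
156 [500.8 318.4  38.5] [196 189 179] [537.8 320.   34.6]
161 [500.8 302.4  41.5] [198 190 180] [537.6 303.5  40.1]
166 [500.7 285.4  50.5] [202 192 185] [537.2 286.1  50.7]
171 [500.7 269.9  52.5] [203 194 184] [537.1 270.2  54.2]
176 [500.7 254.4  54.5] [113 108 110] [537.2 255.1  53.9]
181 [501.3 247.7   0.6] [212 204 211] [539.  247.3   7.1]
plate 103 ((478.9219055175781, -32.719478607177734), (6.134779930114746, 142.96994018554688), 81.7102279663086) [478.2 -32.5  60.1]
tray 552 ((459.91082763671875, -374.2573547363281), (202.23963928222656, 230.3752899169922), 88.06371307373047) [ 344.1 -477.9   12. ] [ 577.6 -270.3   29.7]
```

```bash
cat >> h.py <<'E'
def scoopR(yaw,pitch):  # deg; pitch = tip raise
    return (R.from_euler('z',yaw,degrees=True)*R.from_euler('y',-pitch,degrees=True)).as_matrix()
def toolR(yaw,pitch):
    S=scoopR(yaw,pitch); return np.stack([-S[:,1],-S[:,0],-S[:,2]],1)
def cur():
    o=get_obs(); return np.array(o['tool_pos']),R.from_euler('xyz',o['tcp_rot']).as_matrix(),o
def rel(p,Rt):
    p0,R0,o=cur(); return R.from_matrix(R0.T@Rt).as_rotvec(degrees=True).round(2),(R0.T@(np.array(p)-p0)/1000).round(4)
E
python3 - <<'E'
from h import *
np.set_printoptions(precision=2,suppress=True)
p0,R0,o=cur(); c=snap('wrist','w0'); T=np.linalg.inv(c['camera_from_world'])
print('cam off tool',R0.T@(T[:3,3]-p0),'\n',R0.T@T[:3,:3],c['fx'])
Rt=toolR(-84.5,20); g=np.array([499.5,398,108]); tcp=g+19*Rt[:,2]
print(tcp,tcp-130*Rt[:,2],rel(tcp-130*Rt[:,2],Rt))
print(rel([490,40,300],toolR(-97.5,0)))
E
```

```text
cam off tool [  81.73   -0.93 -157.31] 
 [[ 0.   -0.95 -0.3 ]
 [ 1.    0.    0.  ]
 [-0.   -0.3   0.95]] 304.10528639920375
[500.12 391.53  90.15] [495.86 435.79 212.31] (array([ 19.72,  -3.63, -20.45]), array([-0.36,  0.03,  0.01]))
(array([-0.07, -0.01, -7.67]), array([-0.46, -0.36, -0.07]))
```

```bash
python3 -m handwheel '[[[19.72,-3.63,-20.45],[-0.36,0.03,0.01],1],[[19.72,-3.63,-20.45],[-0.36,0.03,0.01],1],[[19.72,-3.63,-20.45],[-0.36,0.03,0.01],1],[[19.72,-3.63,-20.45],[-0.36,0.03,0.01],1],[[19.72,-3.63,-20.45],[-0.36,0.03,0.01],1],[[19.72,-3.63,-20.45],[-0.36,0.03,0.01],1],[[19.72,-3.63,-20.45],[-0.36,0.03,0.01],1],[[19.72,-3.63,-20.45],[-0.36,0.03,0.01],1],[[19.72,-3.63,-20.45],[-0.36,0.03,0.01],1],[[19.72,-3.63,-20.45],[-0.36,0.03,0.01],1],[[19.72,-3.63,-20.45],[-0.36,0.03,0.01],1]]'
python3 - <<'E'
from h import *
c=snap('wrist','w1');p,Rc,o=cur();print(p,R.from_matrix(Rc).as_rotvec(),o['time'])
E
```

```text
time: 1.25
tool_pos: [491.0, 442.5, 217.1]
tcp_rot: [-2.794, 0.0, -3.044]
contact_force: [-0.0, -0.2, 0.2]
grip_width: 92.1
finger_force: 0.0
[491.02352119 442.49274025 217.28293854] [-0.15076007  3.07337907 -0.5396127 ] 1.3
```

View pics/w1.png

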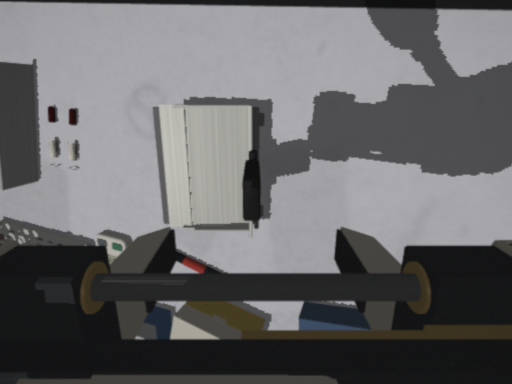

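The wrist view shows the scoop at u 160–252, v 105–228, the handle end-on at (252,185), and the tubes at (55,130) and (72,135).

Run:
```python
from h import *
np.set_printoptions(precision=2,suppress=True)
c=load('w1');P=cloud(c);I=c['image'].astype(int)
Q=P[130:205,195:235].reshape(-1,3);Q=Q[np.isfinite(Q[:,0])]
m=Q.mean(0);n=np.linalg.svd(Q-m)[2][2];n*=np.sign(n[2]);print('floor normal',n,'tilt',np.degrees(np.arccos(n[2])),m)
# handle: dark blob
b=((I.max(2)<45)&(P[...,2]>45)).astype(np.uint8);b[:,:235]=0;b[:140]=0;b[232:]=0;b[:,270:]=0
k,l,s,ce=cv2.connectedComponentsWithStats(b);i=1+s[1:,4].argmax();H=P[l==i];print(s[i],ce[i]);
S=n; d=np.array([n[0],n[1],0]);d/=-np.linalg.norm(d); print('yaw from normal',np.degrees(np.arctan2(d[1],d[0])))
# scoop bright mask outline
g=((I.min(2)>110)&(I[...,2]<I[...,0]-3)&(P[...,2]>12)).astype(np.uint8);g[:,:150]=0;g[232:]=0;g[:,265:]=0
k,l2,s,ce=cv2.connectedComponentsWithStats(g);j=1+s[1:,4].argmax();print(s[j]);B=P[l2==j]
for yaw in(-84.5,):
    SR=scoopR(yaw,20)
    A=H@SR;print('handle in scoop-rot frame: med',np.median(A,0),'pct2',np.percentile(A,2,0),'98',np.percentile(A,98,0))
    A2=B@SR;print('scoop pct1',np.percentile(A2,1,0),'99',np.percentile(A2,99,0))
# yaw from blade back/front edges: fit lines per row
vs=range(120,150);E=[]
for v in list(range(115,148))+list(range(215,224)):
    us=np.where(l2[v]==j)[0]; E.append((us.min(),v))
E=np.array(E,float);fl=np.polyfit(E[:,1],E[:,0],1);print('tip line',fl)
a=dep(c,np.polyval(fl,120)+3,120);e=dep(c,np.polyval(fl,215)+3,215);t=e-a;print(a,e,'edge ang',np.degrees(np.arctan2(t[1],t[0])))
for v in(112,140,170,200,222):
    print(v,[ (u,(P[v,u]@scoopR(-84.5,20)).round(0)) for u in(165,185,225,245)])
```

```text
floor normal [-0.03  0.34  0.94] tilt 20.15474512576602 [506.66 323.04  34.57]
[ 243  150   18   71 1012] [251.85 188.  ]
yaw from normal -84.3632504857677
[  159   105    93   127 10017]
handle in scoop-rot frame: med [-292.3   526.17  243.55] pct2 [-298.54  510.09  161.96] 98 [-285.21  553.71  245.38]
scoop pct1 [-289.19  460.96  123.57] 99 [-182.01  612.69  157.97]
tip line [  0.09 148.75]
[454.82 261.58  54.  ] [575.69 273.89  53.95] edge ang 5.814636367971366
112 [(165, array([-189.,  469.,  125.])), (185, array([-212.,  468.,  126.])), (225, array([-260.,  468.,  126.])), (245, array([-283.,  468.,  126.]))]
140 [(165, array([-186.,  501.,  125.])), (185, array([-211.,  501.,  128.])), (225, array([-259.,  501.,  125.])), (245, array([-283.,  501.,  126.]))]
170 [(165, array([-182.,  539.,  124.])), (185, array([-208.,  538.,  127.])), (225, array([-258.,  538.,  126.])), (245, array([-285.,  518.,  209.]))]
200 [(165, array([-179.,  579.,  124.])), (185, array([-206.,  578.,  127.])), (225, array([-256.,  578.,  125.])), (245, array([-286.,  537.,  245.]))]
222 [(165, array([-176.,  610.,  124.])), (185, array([-204.,  608.,  128.])), (225, array([-256.,  608.,  127.])), (245, array([-282.,  608.,  127.]))]
```

Run:
```python
from h import *
np.set_printoptions(precision=4,suppress=True)
g=scoopR(-84.5,20)@np.array([-292.3,537,221.5]);Rt=toolR(-84.3,20);t=g+19*Rt[:,2]
print(g,t,rel(t,Rt),rel(t-60*Rt[:,2],Rt))
```

```text
[500.9406 400.2855 108.1694] [501.586  393.8192  90.3153] (array([ 0.08,  0.01, -0.08]), array([-0.0057, -0.0033,  0.1362])) (array([ 0.08,  0.01, -0.08]), array([-0.0057, -0.0032,  0.0762]))
```

```bash
python3 -m handwheel '[[[0,0,0],[-0.0057,-0.0033,0.04],1],[[0,0,0],[-0.0057,-0.0033,0.08],1],[[0,0,0],[-0.0057,-0.0033,0.11],1],[[0,0,0],[-0.0057,-0.0033,0.136],1],[[0,0,0],[-0.0057,-0.0033,0.136],1],[[0,0,0],[-0.0057,-0.0033,0.136],0],[[0,0,0],[-0.0057,-0.0033,0.136],0],[[0,0,0],[-0.0057,-0.0033,0.136],0],[[0,0,0],[-0.0057,-0.0033,0.136],0],[[0,0,0],[-0.0057,-0.0033,0.136],0],[[0,0,0],[-0.0057,-0.0033,0.136],0]]'
```

```text
time: 2.4
tool_pos: [503.2, 392.9, 90.3]
tcp_rot: [-2.794, 0.001, -3.046]
contact_force: [0.4, -0.5, -0.7]
grip_width: 48.6
finger_force: 0.0
```

```bash
python3 -m handwheel '[[[0,0,0],[0,0,0],0],[[0,0,0],[0,0,0],0],[[0,0,0],[0,0,0],0],[[0,0,0],[0,0,0],0],[[0,0,0],[0,0,0],0],[[0,0,0],[0,0,0],0],[[0,0,0],[0,0,0],0],[[0,0,0],[0,0,0],0]]'
```

```text
time: 3.2
tool_pos: [503.2, 392.8, 90.0]
tcp_rot: [-2.794, 0.001, -3.046]
contact_force: [0.4, 0.8, -1.0]
grip_width: 15.7
finger_force: 30.0
```

```bash
python3 -m handwheel '[[[0,0,0],[0,0,-0.01],0],[[0,0,0],[0,0,-0.03],0],[[0,0,0],[0,0,-0.06],0],[[0,0,0],[0,0,-0.09],0],[[0,0,0],[0,0,-0.12],0],[[0,0,0],[0,0,-0.12],0]]'
python3 - <<'E'
from h import *
np.set_printoptions(precision=1,suppress=True)
def hw(c,name,box,z):
    I=c['image'].astype(int);u0,u1,v0,v1=box;S=I[v0:v1,u0:u1]
    dark=(S.max(2)<75);white=(S.min(2)>215)
    return S,dark,white
for tag,box in(('w1',(44,84,98,175)),('top0',(232,264,198,240))):
    c=load(tag);I=c['image'].astype(int);u0,u1,v0,v1=box;S=I[v0:v1,u0:u1]
    bg=np.median(S.reshape(-1,3),0); print(tag,'bg',bg)
    b=((np.abs(S-bg).max(2)>22)).astype(np.uint8)
    k,l,s,ce=cv2.connectedComponentsWithStats(b)
    for i in range(1,k):
        if s[i,4]>=3: 
            uv=ce[i]+[u0,v0];print(s[i],uv,plane(c,*uv,6)[:2],S[l==i].mean(0))
t=load('top0');P=cloud(t)
# plate top: per row, pixels z>52
pts=[]
for v in range(185,262):
    us=[u for u in range(258,282) if 52<P[v,u,2]<68]
    if us: pts.append((v,min(us),max(us)))
print(pts[::6])
w=load('w1');W=cloud(w);m=(W[...,2]>20)&(W[...,2]<70)&(W[...,1]<60)&(W[...,0]<600)&(W[...,0]>360)
print('plate w1',W[m].min(0) if m.any() else None,W[m].max(0) if m.any() else None,m.sum())
E
```

```text
time: 3.8
tool_pos: [500.0, 435.8, 207.7]
tcp_rot: [-2.799, 0.008, -3.045]
contact_force: [-0.1, -0.1, -2.1]
grip_width: 15.8
finger_force: 30.0
w1 bg [165. 164. 169.]
[  3   7  12  18 184] [ 52.2 113.9] [479.2  18.6] [70.  58.3 60.3]
[ 24  10  12  18 187] [ 73.1 116.3] [477.6  62.6] [70.7 58.3 60.4]
[  7  39  10  21 163] [ 55.8 146.9] [532.5  17.5] [99.7 98.4 96.5]
[ 27  42   9  21 157] [ 75.2 150.1] [531.3  59.6] [101.5 100.1  98.1]
[ 7 65  4  3  6] [ 52.5 164. ] [564.    4.6] [134.3 134.8 135.3]
[10 66  7  3 11] [ 57.4 165.2] [564.1  15.7] [131.3 131.5 132.9]
[25 69  3  2  5] [ 69.8 167.4] [563.   43.5] [136.  136.6 137.2]
[29 68  7  4 13] [ 76.1 167.5] [560.7  57.5] [126.2 126.5 128.3]
top0 bg [213. 205. 211.]
[10  5  4  2  5] [243.4 203.6] [559.7  50.4] [180.6 174.8 178.8]
[23  4  2  2  3] [255.3 202.7] [562.7  12.6] [179.3 173.  176. ]
[22  9  4 11 29] [255.4 213.5] [528.4  12.5] [192.3 182.8 175.4]
[ 9 10  4 10 27] [242.2 213.4] [528.8  54.1] [196.5 186.2 177.7]
[20 27  6  9 44] [254.1 229.1] [479.2  16.6] [137.3 124.7 128.5]
[ 6 28  6  9 40] [240.3 230. ] [476.5  60. ] [136.6 122.3 126.4]
[(188, 276, 277), (194, 275, 276), (200, 274, 275), (206, 273, 274), (212, 273, 274), (218, 272, 273), (224, 271, 272), (230, 270, 271), (236, 269, 270), (242, 268, 269), (248, 267, 269)]
plate w1 [408.1 -49.8  20. ] [599.9 -16.2  60.4] 2855
```

Run:
```python
from h import *
a=cv2.imread('pics/top0.png')[180:285,225:420];b=cv2.imread('pics/w1.png')[50:200,0:110]
a=cv2.resize(a,None,fx=4,fy=4,interpolation=cv2.INTER_CUBIC)
cv2.imwrite('pics/ct.png',a)
```

```text
(no output)
```

View pics/ct.png

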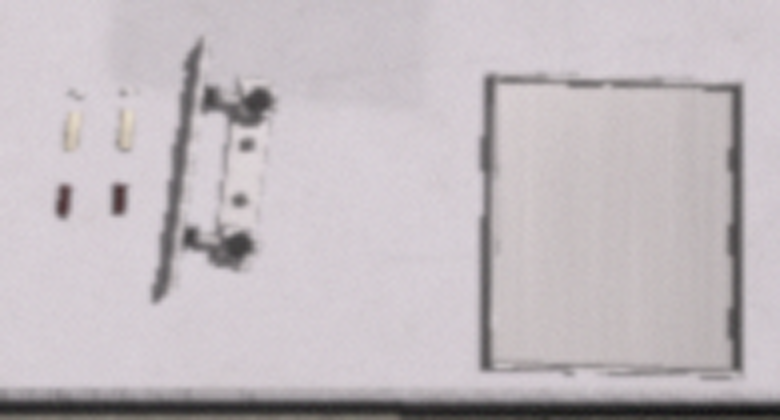

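Run:
```python
from h import *
np.set_printoptions(precision=2,suppress=True)
w=load('w1');W=cloud(w);m=(W[...,2]>15)&(W[...,2]<52)&(W[...,1]<60)&(W[...,0]<585)&(W[...,0]>415)
Q=W[m];n=np.append(np.polyfit(Q[:,0],Q[:,1],1),0);r=Q[:,1]-n[0]*Q[:,0]-n[1]
k=abs(r)<6;n=np.polyfit(Q[k,0],Q[k,1],1);print('w1 face',n,k.mean(),r.std(),'yaw',-90+np.degrees(np.arctan(n[0])), np.polyval(n,[410,500,600]))
t=load('top0');P=cloud(t);m=(P[...,2]>50)&(P[...,2]<70)&(P[...,1]>-70)&(P[...,1]<30)&(P[...,0]<620)&(P[...,0]>390)
Q=P[m];n2=np.polyfit(Q[:,0],Q[:,1],1);print('top',n2,'yaw',-90+np.degrees(np.arctan(n2[0])),Q.min(0),Q.max(0),np.polyval(n2,[410,500,600]))
yaw=-97.3;d=np.array([np.cos(np.radians(yaw)),np.sin(np.radians(yaw))]);s=np.array([-d[1],d[0]])
for nm,p in(('t1',(514,15.3)),('t2',(514,58)),('t1dark',(478.5,17.6)),('plateW',(500,np.polyval(n,500))),('t2dark',(477.5,61)),('pa',(409,-17)),('pb',(600,-45))):
    print(nm,np.dot(p,d),np.dot(p,s))
```

```text
w1 face [-0.14 39.67] 1.0 0.9329368469236654 yaw -98.0468617161502 [-18.29 -31.01 -45.15]
top [-0.09  7.46] yaw -95.2808983346422 [408.16 -69.85  50.67] [604.99 -21.28  68.3 ] [-30.43 -38.75 -48.  ]
t1 -80.48719379272161 507.88965497967456
t2 -122.84108649131588 502.4639961923969
t1dark -78.25775740533074 472.3851536679454
plateW -32.76895842423034 499.8880967906487
t2dark -121.17891160513668 465.8786552120568
pa -35.10721939392185 407.8449253655451
pb -31.60351524425895 600.8545729410786
```

Run:
```python
from h import *
np.set_printoptions(precision=4,suppress=True)
print(rel([537.7,206,179],toolR(-98,0)))
```

```text
(array([-19.49,   2.76,  13.35]), array([-0.015 , -0.2092,  0.1053]))
```

```bash
python3 -m handwheel '[[[0,0,0],[0,-0.03,0],0],[[-4,0.5,2.7],[-0.003,-0.06,0.02],0],[[-8,1.1,5.4],[-0.006,-0.1,0.04],0],[[-12,1.7,8],[-0.01,-0.14,0.07],0],[[-16,2.3,11],[-0.013,-0.18,0.09],0],[[-19.5,2.76,13.35],[-0.015,-0.2092,0.1053],0],[[-19.5,2.76,13.35],[-0.015,-0.2092,0.1053],0],[[-19.5,2.76,13.35],[-0.015,-0.2092,0.1053],0],[[-19.5,2.76,13.35],[-0.015,-0.2092,0.1053],0],[[-19.5,2.76,13.35],[-0.015,-0.2092,0.1053],0]]'
python3 - <<'E'
from h import *
np.set_printoptions(precision=2,suppress=True)
c=snap('wrist','w2');p,Rc,o=cur();print(p,o['time'],o['contact_force'],o['moment'])
E
```

```text
time: 4.8
tool_pos: [535.9, 205.0, 174.9]
tcp_rot: [-3.135, -0.006, 3.003]
contact_force: [-1.0, -0.0, -2.6]
grip_width: 16.0
finger_force: 30.0
[535.97 204.96 174.96] 4.85 [-0.61  0.22 -2.3 ] [ 0.05 -0.05  0.03]
```

View pics/w2.png

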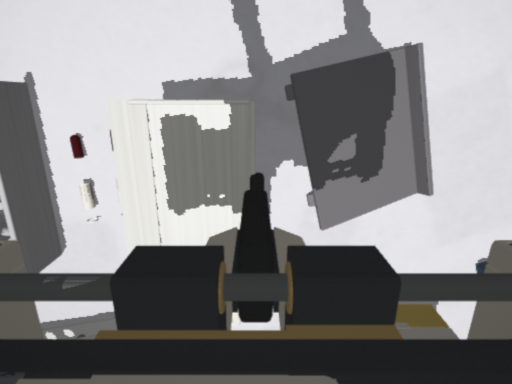

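In this view the scoop blade spans u 115–250, tube 1 is at (80,170), tube 2 is half hidden at (115,150), and the plate runs from (30,80) to (60,250). Next I check the scoop's tilt in the grip and the plate angle.

Run:
```python
from h import *
np.set_printoptions(precision=2,suppress=True)
c=load('w2');P=cloud(c);p,Rc,o=cur()
Q=P[115:205,165:235].reshape(-1,3);Q=Q[np.isfinite(Q[:,0])]
m=np.median(Q,0);Q=Q[abs(Q[:,2]-m[2])<8];m=Q.mean(0);n=np.linalg.svd(Q-m,full_matrices=False)[2][2];n*=np.sign(n[2])
sx=-Rc[:,1];sy=-Rc[:,0]
print('normal',n,'m',m,'tip raise deg',np.degrees(-n@(sx*[1,1,0])),'side',np.degrees(n@(sy*[1,1,0])),'floor z in tool',Rc.T@(m-p))
W=P[100:240,25:70].reshape(-1,3);W=W[(W[:,2]>12)&(W[:,2]<52)];k=np.polyfit(W[:,0],W[:,1],1)
print('face',k,len(W),'yaw',-90+np.degrees(np.arctan(k[0])),np.std(W[:,1]-np.polyval(k,W[:,0])),np.polyval(k,503))
print('tool yaw',np.degrees(np.arctan2(sx[1],sx[0])))
# tip edge from image: bright-scoop edge per row
I=c['image'].astype(int)
E=[]
for v in list(range(110,130))+list(range(205,240)):
    us=np.where((P[v,100:160,2]>70)&(P[v,100:160,2]<130))[0]
    if len(us):E.append(P[v,100+us.min()+1])
E=np.array(E);kk=np.polyfit(E[:,0],E[:,1],1);print('tip edge ang yaw',-90+np.degrees(np.arctan(kk[0])),'tip in tool',(Rc.T@(E.mean(0)-p)),len(E))
for u,v in((78,147),(88,193)): print('t1',plane(c,u,v,6))
```

```text
normal [0.01 0.   1.  ] m [496.1  165.46  99.8 ] tip raise deg 0.3277428355182382 side 0.3438922891115548 floor z in tool [ 33.6  -44.09  75.67]
face [-0.14 39.89] 1711 yaw -98.10911361943904 0.5161177278419529 -31.774195151657914
tool yaw -97.91548435208837
tip edge ang yaw -97.85514004005 tip in tool [  11.1  -109.34   77.11] 55
t1 [480.29  17.56   6.  ]
t1 [532.22  12.77   6.  ]
```

```bash
python3 -m handwheel '[[[-0.5,0,0],[0,0,0.03],0],[[-0.9,0,0],[0,0,0.06],0],[[-0.9,0,0],[0,0,0.08],0],[[-0.9,0,0],[0,0,0.09],0],[[-0.9,0,0],[0,0,0.092],0],[[-0.9,0,0],[0,0,0.092],0],[[-0.9,0,0],[0,0,0.092],0]]'
python3 -m handwheel '[[[0,0,0],[0,0,0.001],0],[[0,0,0],[0,0,0.001],0],[[0,0,0],[0,0,0.001],0]]'
python3 -m handwheel '[[[0,0,0],[0,0,0.001],0],[[0,0,0],[0,0,0.001],0],[[0,0,0],[0,0,0.001],0]]'
```

```text
time: 5.55
tool_pos: [536.6, 203.4, 84.4]
tcp_rot: [3.132, -0.004, 3.001]
contact_force: [-0.1, 0.6, -2.1]
grip_width: 15.7
finger_force: 30.0
time: 5.85
tool_pos: [536.0, 202.9, 82.6]
tcp_rot: [3.132, -0.005, 3.001]
contact_force: [0.0, 0.5, -1.5]
grip_width: 16.0
finger_force: 30.0
time: 6.15
tool_pos: [535.8, 202.9, 81.2]
tcp_rot: [3.133, -0.006, 3.001]
contact_force: [-0.1, -1.0, -1.9]
grip_width: 15.7
finger_force: 30.0
```

```bash
for i in 1; do python3 -m handwheel '[[[0,0,0],[0,0,0.001],0],[[0,0,0],[0,0,0.001],0],[[0,0,0],[0,0,0.001],0]]' | egrep 'pos|force'; python3 -m handwheel '[[[0,0,0],[0,0,0.001],0],[[0,0,0],[0,0,0.001],0],[[0,0,0],[0,0,0.001],0]]'| egrep 'pos|force'; done
```

```text
tool_pos: [535.7, 202.9, 80.1]
contact_force: [-0.6, 0.1, -2.9]
finger_force: 30.0
tool_pos: [535.7, 202.9, 79.2]
contact_force: [-0.1, -0.2, -2.2]
finger_force: 30.0
```

```bash
python3 -m handwheel '[[[0,0,0],[0,0,0.0007],0],[[0,0,0],[0,0,0.0007],0],[[0,0,0],[0,0,0.0007],0]]' | egrep 'pos|force'; python3 -m handwheel '[[[0,0,0],[0,0,0.0007],0],[[0,0,0],[0,0,0.0007],0],[[0,0,0],[0,0,0.0007],0]]'| egrep 'pos|force'
```

```text
tool_pos: [535.9, 203.0, 78.7]
contact_force: [-0.9, -0.1, 0.5]
finger_force: 30.0
tool_pos: [536.0, 203.2, 78.4]
contact_force: [-1.5, 2.5, 4.8]
finger_force: 30.0
```

```bash
python3 -m handwheel '[[[0,0,0],[0,-0.003,0],0],[[0,0,0],[0,-0.006,0],0],[[0,0,0],[0,-0.009,-0.0001],0],[[0,0,0],[0,-0.012,-0.0001],0],[[0,0,0],[0,-0.015,-0.0001],0],[[0,0,0],[0,-0.018,-0.0002],0],[[0,0,0],[0,-0.021,-0.0002],0],[[0,0,0],[0,-0.024,-0.0002],0],[[0,0,0],[0,-0.027,-0.0002],0],[[0,0,0],[0,-0.03,-0.0003],0],[[0,0,0],[0,-0.03,-0.0003],0]]'
```

```text
time: 8.45
tool_pos: [532.2, 173.0, 78.3]
tcp_rot: [3.132, -0.004, 3.001]
contact_force: [0.0, 2.0, 4.4]
grip_width: 16.1
finger_force: 30.0
```

Downforce is steady at about 7 N with 2 N drag, so I continue slowly.

```bash
python3 -m handwheel '[[[0,0,0],[0,-0.002,0],0],[[0,0,0],[0,-0.004,0],0],[[0,0,0],[0,-0.006,0],0],[[0,0,0],[0,-0.008,-0.0001],0],[[0,0,0],[0,-0.01,-0.0001],0],[[0,0,0],[0,-0.012,-0.0001],0],[[0,0,0],[0,-0.014,-0.0001],0],[[0,0,0],[0,-0.016,-0.0001],0],[[0,0,0],[0,-0.018,-0.0002],0],[[0,0,0],[0,-0.02,-0.0002],0],[[0,0,0],[0,-0.022,-0.0002],0],[[0,0,0],[0,-0.024,-0.0002],0]]'
python3 -m handwheel '[[[0,0,0],[0,-0.002,0],0],[[0,0,0],[0,-0.004,0],0],[[0,0,0],[0,-0.006,0],0],[[0,0,0],[0,-0.008,-0.0001],0],[[0,0,0],[0,-0.01,-0.0001],0],[[0,0,0],[0,-0.012,-0.0001],0],[[0,0,0],[0,-0.014,-0.0001],0],[[0,0,0],[0,-0.016,-0.0001],0],[[0,0,0],[0,-0.018,-0.0002],0],[[0,0,0],[0,-0.02,-0.0002],0],[[0,0,0],[0,-0.022,-0.0002],0],[[0,0,0],[0,-0.024,-0.0002],0]]'
python3 - <<'E'
from h import *
snap('wrist','w3')
E
```

```text
time: 9.65
tool_pos: [528.9, 149.7, 78.4]
tcp_rot: [3.132, -0.004, 3.001]
contact_force: [-0.7, 4.4, 6.8]
grip_width: 15.7
finger_force: 30.0
time: 10.85
tool_pos: [525.5, 125.9, 78.4]
tcp_rot: [3.132, -0.004, 3.001]
contact_force: [0.1, 4.1, 6.3]
grip_width: 15.9
finger_force: 30.0
```

View pics/w3.png

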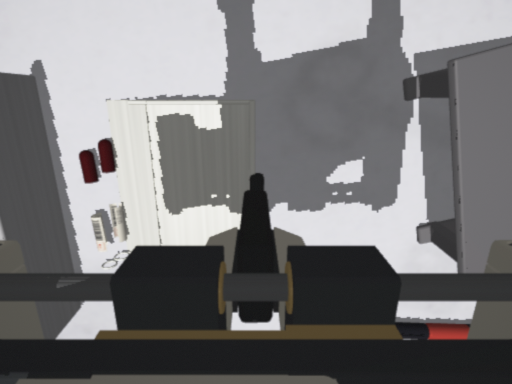

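The tubes are together ahead of the tip (dark ends at (90,165) and (107,155)) and centred between the walls. About 50 mm remains to the plate.

```bash
python3 -m handwheel '[[[0,0,0],[0,-0.002,0],0],[[0,0,0],[0,-0.004,0],0],[[0,0,0],[0,-0.006,0],0],[[0,0,0],[0,-0.008,-0.0001],0],[[0,0,0],[0,-0.01,-0.0001],0],[[0,0,0],[0,-0.012,-0.0001],0],[[0,0,0],[0,-0.014,-0.0001],0],[[0,0,0],[0,-0.016,-0.0001],0],[[0,0,0],[0,-0.018,-0.0002],0],[[0,0,0],[0,-0.02,-0.0002],0],[[0,0,0],[0,-0.022,-0.0002],0],[[0,0,0],[0,-0.024,-0.0002],0]]'
python3 -m handwheel '[[[0,0,0],[0,-0.0015,0],0],[[0,0,0],[0,-0.003,0],0],[[0,0,0],[0,-0.0045,0],0],[[0,0,0],[0,-0.006,0],0],[[0,0,0],[0,-0.0075,-0.0001],0],[[0,0,0],[0,-0.009,-0.0001],0],[[0,0,0],[0,-0.0105,-0.0001],0],[[0,0,0],[0,-0.012,-0.0001],0]]'
```

```text
time: 12.1
tool_pos: [522.1, 102.1, 78.4]
tcp_rot: [3.132, -0.004, 3.001]
contact_force: [-0.5, 5.1, 7.2]
grip_width: 15.9
finger_force: 30.0
time: 12.9
tool_pos: [520.4, 90.3, 78.4]
tcp_rot: [3.132, -0.004, 3.001]
contact_force: [-0.1, 4.9, 6.7]
grip_width: 16.0
finger_force: 30.0
```

```bash
python3 -m handwheel '[[[0,0,0],[0,-0.001,0],0],[[0,0,0],[0,-0.002,0],0],[[0,0,0],[0,-0.003,0],0],[[0,0,0],[0,-0.004,0],0],[[0,0,0],[0,-0.005,0],0],[[0,0,0],[0,-0.006,0],0],[[0,0,0],[0,-0.007,-0.0001],0],[[0,0,0],[0,-0.008,-0.0001],0]]' | egrep 'pos|_force'
python3 -m handwheel '[[[0,0,0],[0,-0.001,0],0],[[0,0,0],[0,-0.002,0],0],[[0,0,0],[0,-0.002,0],0]]' | egrep 'pos|_force'
```

```text
tool_pos: [519.3, 82.4, 78.4]
contact_force: [-0.0, 3.6, 6.5]
finger_force: 30.0
tool_pos: [519.0, 80.3, 78.3]
contact_force: [-0.5, 4.2, 6.2]
finger_force: 30.0
```

```bash
python3 -m handwheel '[[[0,0,0],[0,-0.001,0],0],[[0,0,0],[0,-0.002,0],0],[[0,0,0],[0,-0.002,0],0]]' | egrep 'pos|_force'
python3 -m handwheel '[[[0,0,0],[0,-0.001,0],0],[[0,0,0],[0,-0.0015,0],0],[[0,0,0],[0,-0.0015,0],0]]' | egrep 'pos|_force'
```

```text
tool_pos: [518.7, 78.3, 78.3]
contact_force: [-0.2, 4.8, 6.1]
finger_force: 30.0
tool_pos: [518.6, 76.9, 78.4]
contact_force: [-1.3, 4.4, 6.8]
finger_force: 30.0
```

Run:
```python
from h import *
snap('wrist','w4')
```

```text
(no output)
```

View pics/w4.png

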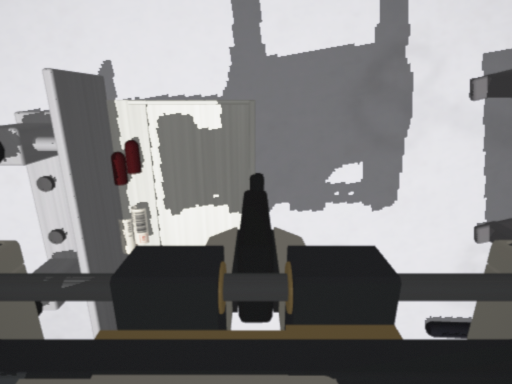

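Both tubes are on the ramp (dark ends at (120,168) and (133,157)) and the plate is only a few mm ahead of the tip. I keep going until it touches.

```bash
python3 -m handwheel '[[[0,0,0],[0,-0.001,0],0],[[0,0,0],[0,-0.0015,0],0],[[0,0,0],[0,-0.0015,0],0]]' | egrep 'pos|_force'
python3 -m handwheel '[[[0,0,0],[0,-0.001,0],0],[[0,0,0],[0,-0.0015,0],0],[[0,0,0],[0,-0.0015,0],0]]' | egrep 'pos|_force'
```

```text
tool_pos: [518.6, 76.2, 78.6]
contact_force: [0.2, 7.7, 7.5]
finger_force: 30.0
tool_pos: [518.6, 75.5, 78.8]
contact_force: [0.2, 11.6, 9.6]
finger_force: 30.0
```

```bash
python3 -m handwheel '[[[1,0,0],[0,0.0016,-0.0005],0],[[2,0,0],[0,0.003,-0.001],0],[[3,0,0],[0,0.0043,-0.0013],0],[[4,0,0],[0,0.0057,-0.0014],0],[[5,0,0],[0,0.0071,-0.0014],0],[[6,0,0],[0,0.0084,-0.0014],0],[[7,0,0],[0,0.0098,-0.0013],0],[[8,0,0],[0,0.0111,-0.0012],0],[[9,0,0],[0,0.0124,-0.001],0],[[10,0,0],[0,0.0137,-0.0008],0],[[11,0,0],[0,0.0151,-0.0006],0],[[11,0,0],[0,0.0151,-0.0006],0]]'
python3 -m handwheel '[[[1,0,0],[0,0.0014,0],0],[[1,0,0],[0,0.0014,0],0],[[1,0,0],[0,0.0014,0],0],[[1,0,0],[0,0.0014,0],0]]'
python3 - <<'E'
from h import *
snap('wrist','w5')
E
```

```text
time: 16.45
tool_pos: [519.4, 89.0, 78.2]
tcp_rot: [-2.957, -0.006, 3.001]
contact_force: [0.1, 4.3, -3.7]
grip_width: 15.9
finger_force: 30.0
time: 16.85
tool_pos: [519.8, 89.9, 78.4]
tcp_rot: [-2.941, -0.006, 3.001]
contact_force: [-0.0, 4.0, -2.8]
grip_width: 15.7
finger_force: 30.0
```

View pics/w5.png

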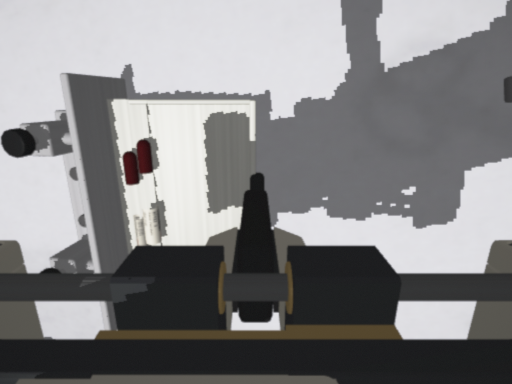

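The tubes moved back only about 12 px, to (131,168) and (145,157). I check the scoop's actual tilt before going on.

Run:
```python
from h import *
np.set_printoptions(precision=2,suppress=True)
c=snap('wrist','w6');p,Rc,o=cur();print(p,o['time'],o['contact_force'])
for t in('w5','w6'):
    c=load(t);P=cloud(c)
    Q=P[115:205,175:235].reshape(-1,3);Q=Q[np.isfinite(Q[:,0])];m=np.median(Q,0);n=np.polyfit([0,1],[0,1],1)
    m=Q.mean(0);n=np.linalg.svd(Q-m,full_matrices=False)[2][2];n*=np.sign(n[2])
    print(t,'tilt',np.degrees(np.arccos(n[2])),Rc.T@n,'toolz tilt',np.degrees(np.arccos(-Rc[2,2])))
    # tube positions in scoop frame
    I=c['image'].astype(int);b=((I[...,0]>60)&(I[...,0]<150)&(I[...,1]<40)&(I[...,2]<40)).astype(np.uint8);b[:,:100]=0;b[:,250:]=0;b[:120]=0;b[200:]=0
    k,l,s,ce=cv2.connectedComponentsWithStats(b)
    sx=-Rc[:,1];sy=-Rc[:,0];O=p+55*sx+78*Rc[:,2]
    for i in range(1,k):
        if s[i,4]>30: q=np.nanmedian(P[l==i],0);print(s[i],q,'scoop x,y,z',(q-O)@sx,(q-O)@sy,(q-O)@-Rc[:,2])
```

```text
[519.84  89.89  78.41] 16.95 [-0.17  3.02 -2.09]
w5 tilt 11.34728553457629 [ 0. -0. -1.] toolz tilt 11.480620299815383
[138 143   9  30 200] [468.94   1.24  33.05] scoop x,y,z 28.960748245372518 -37.696299301675566 14.460307885261688
[124 155   9  29 174] [475.73 -11.64  34.06] scoop x,y,z 40.726978922609476 -29.163895226818376 13.151630807042903
w6 tilt 11.321901258747692 [-0. -0. -1.] toolz tilt 11.480620299815383
[140 142  10  31 209] [469.26   3.19  32.9 ] scoop x,y,z 26.992447784259134 -37.64929116692069 14.70492073345827
[126 154  11  30 175] [476.07  -9.6   33.94] scoop x,y,z 38.68421170589707 -29.112809747997584 13.442306092301475
```

They are rolling back slowly, about 2 mm in 0.1 s. A little more tilt and a wait should finish it.

```bash
python3 -m handwheel '[[[1,0,0],[0,0.0014,-0.0005],0],[[2,0,0],[0,0.0028,-0.001],0],[[2,0,0],[0,0.0028,-0.001],0],[[2,0,0],[0,0.0028,-0.001],0],[[2,0,0],[0,0.0028,-0.001],0],[[2,0,0],[0,0.0028,-0.001],0],[[2,0,0],[0,0.0028,-0.001],0],[[2,0,0],[0,0.0028,-0.001],0],[[2,0,0],[0,0.0028,-0.001],0],[[2,0,0],[0,0.0028,-0.001],0]]'
cat > t.py <<'E'
from h import *
import sys
np.set_printoptions(precision=1,suppress=True)
c=snap('wrist',sys.argv[1]);P=cloud(c);p,Rc,o=cur();print(p,o['time'],o['contact_force'],'tilt',np.degrees(np.arccos(-Rc[2,2])))
I=c['image'].astype(int);b=((I[...,0]>45)&(I[...,0]-I[...,1]>30)&(I[...,1]<60)).astype(np.uint8);b[:,:100]=0;b[:,265:]=0;b[:90]=0;b[245:]=0
k,l,s,ce=cv2.connectedComponentsWithStats(b)
sx=-Rc[:,1];sy=-Rc[:,0];O=p+55*sx+78*Rc[:,2]
for i in range(1,k):
    if s[i,4]>30: q=np.nanmedian(P[l==i],0);print(s[i],'scoop x,y,z',(q-O)@sx,(q-O)@sy,(q-O)@-Rc[:,2])
E
python3 t.py w7
```

```text
time: 17.95
tool_pos: [520.2, 92.9, 78.6]
tcp_rot: [-2.906, -0.006, 3.001]
contact_force: [-0.4, 0.3, -2.2]
grip_width: 16.0
finger_force: 30.0
[520.2  92.9  78.6] 18.0 [-0.2 -0.2 -2.3] tilt 13.486709817224266
```

View pics/w7.png

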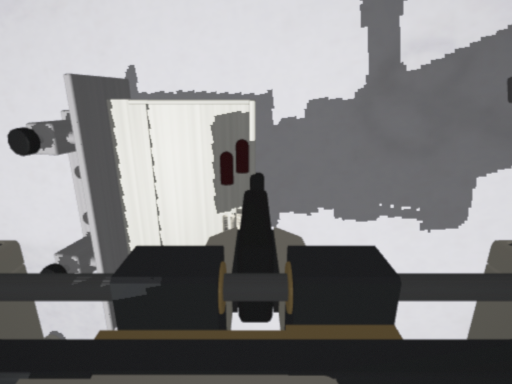

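Both tubes now rest at the back wall, with dark ends at (227,168) and (243,157). I lift with the tilt kept.

```bash
python3 -m handwheel '[[[0,0,0],[0,0.002,-0.002],0],[[0,0,0],[0,0.003,-0.008],0],[[0,0,0],[0,0,-0.018],0],[[0,0,0],[0,-0.002,-0.032],0],[[0,0,0],[0,-0.005,-0.048],0],[[0,0,0],[0,-0.008,-0.066],0],[[0,0,0],[0,-0.012,-0.086],0],[[0,0,0],[0,-0.016,-0.106],0],[[0,0,0],[0,-0.02,-0.124],0],[[0,0,0],[0,-0.022,-0.134],0],[[0,0,0],[0,-0.023,-0.138],0],[[0,0,0],[0,-0.023,-0.138],0]]'
python3 -m handwheel '[[[0,0,0],[0,0,0],0],[[0,0,0],[0,0,0],0]]' >/dev/null
python3 t.py w8
python3 - <<'E'
from h import *
np.set_printoptions(precision=4,suppress=True)
d=np.array([np.cos(np.radians(-92)),np.sin(np.radians(-92)),0]);p=np.array([460,-374,0])-55*d;p[2]=200
print(p,rel(p,toolR(-92,12)))
E
```

```text
time: 19.2
tool_pos: [522.4, 102.6, 218.5]
tcp_rot: [-2.907, -0.005, 3.001]
contact_force: [-0.1, -0.0, -1.8]
grip_width: 15.8
finger_force: 30.0
[522.  102.5 217.3] 19.45 [-0.2  0.3 -2. ] tilt 13.517526116722728
[ 461.9195 -319.0335  200.    ] (array([-1.49, -1.75, -5.83]), array([ 0.0002, -0.4099,  0.1163]))
```

```bash
python3 -m handwheel '[[[0,0,0],[0,-0.005,0.0014],0],[[0,0,-0.3],[0,-0.015,0.0043],0],[[0,0,-0.6],[0,-0.03,0.0085],0],[[0,0,-1],[0,-0.05,0.0142],0],[[0,0,-1.4],[0,-0.07,0.0199],0],[[0,0,-1.8],[0,-0.09,0.0255],0],[[0,0,-2.2],[0,-0.11,0.0312],0],[[0,0,-2.5],[0,-0.13,0.0369],0],[[0,0,-2.8],[0,-0.15,0.0425],0],[[0,0,-3],[0,-0.165,0.0468],0],[[0,0,-3],[0,-0.175,0.0496],0],[[0,0,-3],[0,-0.18,0.0511],0]]'
python3 - <<'E'
from h import *
np.set_printoptions(precision=4,suppress=True)
print(rel([462,-319,200],toolR(-92,12)))
E
```

```text
time: 20.65
tool_pos: [495.6, -84.0, 210.5]
tcp_rot: [-2.907, -0.018, 3.05]
contact_force: [0.0, -0.4, -2.1]
grip_width: 16.2
finger_force: 30.0
(array([-1.43, -1.72, -2.93]), array([ 0.0118, -0.2281,  0.0656]))
```

```bash
python3 -m handwheel '[[[0,0,0],[0,-0.005,0.0014],0],[[0,-0.2,-0.3],[0.0005,-0.015,0.0043],0],[[-0.2,-0.4,-0.6],[0.001,-0.032,0.0092],0],[[-0.4,-0.6,-1],[0.002,-0.055,0.0158],0],[[-0.6,-0.8,-1.4],[0.004,-0.08,0.023],0],[[-0.8,-1.1,-1.8],[0.006,-0.107,0.0308],0],[[-1,-1.3,-2.1],[0.008,-0.134,0.0385],0],[[-1.2,-1.5,-2.4],[0.009,-0.16,0.046],0],[[-1.4,-1.7,-2.7],[0.01,-0.185,0.0532],0],[[-1.4,-1.7,-2.9],[0.011,-0.207,0.0595],0],[[-1.4,-1.7,-2.9],[0.0118,-0.222,0.0638],0],[[-1.4,-1.7,-2.9],[0.0118,-0.228,0.0656],0]]' >/dev/null
python3 -m handwheel '[[[0,0,0],[0,0,0],0],[[0,0,0],[0,0,0],0],[[0,0,0],[0,0,0],0]]'
python3 - <<'E'
from h import *
np.set_printoptions(precision=4,suppress=True)
snap('wrist','w9');snap('scene','s9');snap('top','t9')
print(rel([462,-319,95],toolR(-92,12)));print(rel([462,-319,95],toolR(-92,0)))
# tray location check from top frames: wall height points
P=cloud(load('t9'));m=(P[...,2]>12)&(P[...,2]<32)&(P[...,1]<-260)&(P[...,1]>-490)&(P[...,0]<590)&(P[...,0]>330)
E
```

```text
time: 22.15
tool_pos: [463.2, -316.5, 199.9]
tcp_rot: [-2.932, -0.0, 3.109]
contact_force: [-0.7, 0.9, -1.9]
grip_width: 15.8
finger_force: 30.0
(array([-0.02,  0.03,  0.11]), array([0.0011, 0.0197, 0.1032]))
(array([-12.02,   0.01,   0.11]), array([0.0011, 0.0197, 0.1032]))
```

View pics/w9.png

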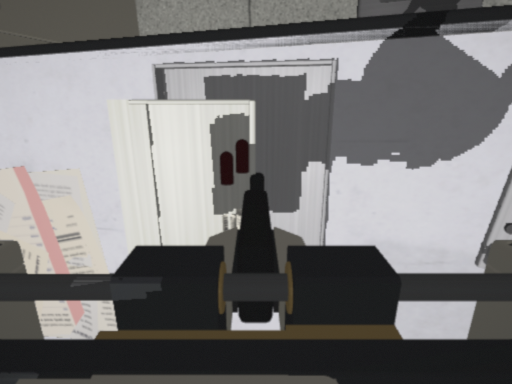

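The tubes are still at the back wall. The tray shows between u≈155 and u≈334. I check the placement against its walls.

Run:
```python
from h import *
np.set_printoptions(precision=1,suppress=True)
c=load('w9')
for u,v in((335,62),(325,245),(155,65),(165,98)):print(plane(c,u,v,22))
```

```text
[ 351.6 -271.3   22. ]
[ 550.5 -273.8   22. ]
[ 344.6 -464.4   22. ]
[ 379.7 -456.9   22. ]
```

```bash
python3 -m handwheel '[[[-1,0,0],[0,0.001,0.006],0],[[-2,0,0],[0,0.002,0.014],0],[[-3,0,0],[0,0.004,0.024],0],[[-4,0,0],[0,0.006,0.034],0],[[-5,0,0],[0,0.008,0.044],0],[[-6,0,0],[0.001,0.01,0.054],0],[[-7,0,0],[0.001,0.012,0.064],0],[[-8,0,0],[0.001,0.014,0.074],0],[[-9,0,0],[0.001,0.016,0.084],0],[[-9.5,0,0],[0.001,0.018,0.093],0],[[-10,0,0],[0.001,0.0195,0.1],0],[[-10,0,0],[0.001,0.0197,0.1032],0]]' >/dev/null
python3 -m handwheel '[[[0,0,0],[0,0,0],0],[[0,0,0],[0,0,0],0],[[0,0,0],[0,0,0],0]]'
python3 - <<'E'
from h import *
np.set_printoptions(precision=4,suppress=True)
print(rel([462,-319,85],toolR(-92,0.3)))
c=snap('wrist','w10');P=cloud(c);p,Rc,o=cur()
I=c['image'].astype(int);b=(I[...,0]-I[...,1]>25).astype(np.uint8);b[:,:125]=0;b[:,265:]=0;b[:105]=0;b[225:]=0
k,l,s,ce=cv2.connectedComponentsWithStats(b)
for i in range(1,k):
    if s[i,4]>30: print(s[i],ce[i],(Rc.T@(np.nanmedian(P[l==i],0)-p)))
E
```

```text
time: 23.8
tool_pos: [462.1, -319.8, 95.3]
tcp_rot: [-3.106, 0.001, 3.108]
contact_force: [-0.0, -0.5, -2.6]
grip_width: 16.0
finger_force: 30.0
(array([-1.76,  0.04,  0.07]), array([0.0001, 0.0011, 0.0103]))
```

```bash
python3 -m handwheel '[[[-0.5,0,0],[0,0,0.003],0],[[-1,0,0],[0,0,0.006],0],[[-1.5,0,0],[0,0,0.009],0],[[-2,0,0],[0,0,0.0105],0],[[-2,0,0],[0,0,0.0105],0],[[-2,0,0],[0,0,0.0105],0]]'
python3 -m handwheel '[[[0,0,0],[0,0,0.001],0],[[0,0,0],[0,0,0.001],0],[[0,0,0],[0,0,0.001],0]]' | egrep 'pos|_force|rot'
python3 -m handwheel '[[[0,0,0],[0,0,0.001],0],[[0,0,0],[0,0,0.001],0],[[0,0,0],[0,0,0.001],0]]' | egrep 'pos|_force|rot'
```

```text
time: 24.45
tool_pos: [461.7, -320.2, 84.3]
tcp_rot: [-3.141, -0.0, 3.107]
contact_force: [0.3, -0.4, -2.2]
grip_width: 16.0
finger_force: 30.0
tool_pos: [461.8, -320.0, 83.4]
tcp_rot: [-3.141, -0.0, 3.108]
contact_force: [0.2, 0.8, -2.2]
finger_force: 30.0
tool_pos: [461.8, -320.1, 82.4]
tcp_rot: [-3.141, -0.0, 3.108]
contact_force: [0.3, 0.1, -2.5]
finger_force: 30.0
```

```bash
python3 -m handwheel '[[[0,0,0],[0,0,0.0007],0],[[0,0,0],[0,0,0.0007],0],[[0,0,0],[0,0,0.0007],0]]' | egrep 'pos|_force|rot'
python3 t.py w11
```

```text
tool_pos: [461.7, -320.1, 81.6]
tcp_rot: [-3.141, -0.0, 3.108]
contact_force: [-0.1, 1.1, -3.5]
finger_force: 30.0
[ 461.8 -320.1   81.7] 25.4 [ 0.2 -0.  -2.5] tilt 0.0172363460721011
```

View pics/w11.png

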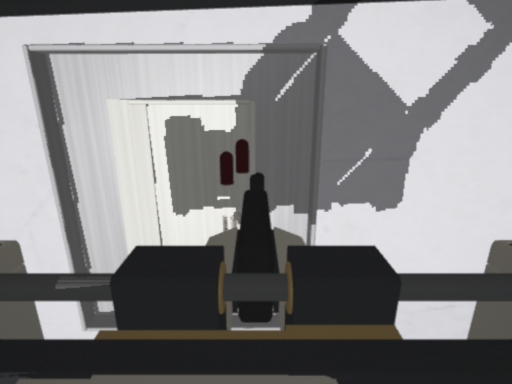

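The scoop is well inside the tray with both tubes at the back ((227,168) and (243,157)), and there is no floor contact yet. I lower it in small steps.

```bash
python3 -m handwheel '[[[0,0,0],[0,0,0.0007],0],[[0,0,0],[0,0,0.0007],0],[[0,0,0],[0,0,0.0007],0]]' | egrep 'pos|_force|rot'
python3 -m handwheel '[[[0,0,0],[0,0,0.0005],0],[[0,0,0],[0,0,0.0005],0],[[0,0,0],[0,0,0.0005],0]]' | egrep 'pos|_force|rot'
```

```text
tool_pos: [461.8, -320.2, 81.5]
tcp_rot: [-3.141, 0.0, 3.108]
contact_force: [-2.3, 2.0, 5.3]
finger_force: 30.0
tool_pos: [461.9, -320.1, 81.5]
tcp_rot: [-3.141, 0.001, 3.108]
contact_force: [-3.6, 2.2, 8.8]
finger_force: 30.0
```

```bash
python3 -m handwheel '[[[0,0,0],[0,0,-0.0008],0],[[0,0,0],[0,0,-0.0008],0],[[0,0,0],[0,0,-0.0008],0.3],[[0,0,0],[0,0,-0.0008],0.45],[[0,0,0],[0,0,-0.0008],0.6],[[0,0,0],[0,0,-0.0008],0.6],[[0,0,0],[0,0,-0.0008],0.6],[[0,0,0],[0,0,-0.0008],0.6],[[0,0,0],[0,0,-0.0008],0.6],[[0,0,0],[0,0,-0.0008],0.6]]'
```

```text
time: 27.0
tool_pos: [461.7, -320.1, 81.2]
tcp_rot: [-3.141, -0.0, 3.108]
contact_force: [-1.1, -0.1, 0.6]
grip_width: 55.2
finger_force: 0.0
```

```bash
python3 -m handwheel '[[[0,0,0],[0,0,-0.01],0.6],[[0,0,0],[0,0,-0.03],0.6],[[0,0,0],[0,0,-0.06],0.6],[[0,0,0],[0,0,-0.1],0.6],[[0,0,0],[0,0,-0.14],0.6],[[0,0,0],[0,0,-0.17],0.6],[[0,0,0],[0,0,-0.18],0.6],[[0,0,0],[0,0,-0.18],0.6],[[0,0,0],[0,0,-0.18],0.6]]'
python3 - <<'E'
from h import *
np.set_printoptions(precision=2,suppress=True)
c=snap('wrist','w12');P=cloud(c)
Q=P[...,2];print(get_obs()['contact_force'])
I=c['image'].astype(int);b=((I[...,0]-I[...,1]>20)&(I[...,1]<70)).astype(np.uint8)
k,l,s,ce=cv2.connectedComponentsWithStats(b)
for i in range(1,k):
    if s[i,4]>25: print(s[i],np.nanmedian(P[l==i],0))
E
```

```text
time: 27.9
tool_pos: [461.3, -319.6, 260.0]
tcp_rot: [3.14, -0.002, 3.108]
contact_force: [0.4, 1.0, -0.4]
grip_width: 55.2
finger_force: 0.0
[0.19 0.54 0.07]
```

View pics/w12.png

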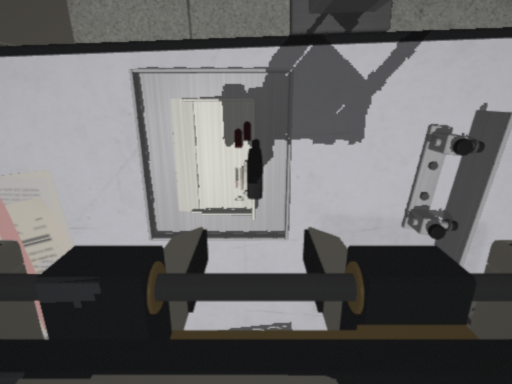

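The scoop lies flat inside the tray, released and clear of the gripper. Both tubes lie on its floor by the back wall (dark ends at (239,137) and (247,130), labels near (241,180)).

```bash
python3 -c "
from plant import close_job
print(close_job())"
```

```text
the job is handed in; nothing more can be done
None
```

The job is handed in at about 28 s: the scoop is released and flat in the steel tray with both tubes on its floor behind the ramp, but the hand-in call returned no verdict.

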